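# Lid back on the yerba tin

### The job

The yerba tin's lid is standing on edge in the little drying rack. Lay it flat on the tray with its knob up and let go; then take it by the knob, set it on the open tin and press it down gently, never with more than about 40 N, until it is fully home and level all round. Let go, and leave the kettle, flask, gourd and bombilla where they are.

Things in the scene. Friction and masses are not known exactly. Their poses are not given: they have to be found in the camera images.
- lid: Round steel press-in lid, 0.12 kg. Origin: centre of the flange's underside (meets the tin's rim); z out through the knob. Flange radius 46, z 0 to 6 mm; plug radius 38, z -12 to 0; dark wooden knob, cylinder radius 12, z 6 to 32 mm. At the start it stands on edge in the rack, z level, upper edge 46 mm above the origin; pinch it there from above across its 18 mm thickness (z -12 to 6).
- knob_top (a point): Centre of the top of the lid's knob, 32 mm along the lid's z from its origin.
- tin: Squat open steel tin, fixed, 85 mm tall, outer radius 44, inner 40.5; origin: centre of underside, z up. Four cork seal pads inside its mouth, tops 4 mm below the rim: the lid's plug first rests on them, flange 8 mm above the rim. They slide down stiffly and stay put, about 8 N for all four; uneven pushing tilts the lid. Fully home, the flange lies on the rim.
- tin_rim (a point): Centre of the tin's mouth at rim height.
- rack: Small bamboo drying rack, fixed, base 70 x 90 mm, 55 mm tall; origin: centre of underside, z up. The lid stands in its slot, which runs along the rack's y between uprights 8 mm thick at x +-14, y +-30 mm; the knob points along the rack's +x; lid centre about 59 mm above the rack's origin.
- tray: Bamboo tray, fixed, 400 (x) x 520 (y) mm; origin at the centre of its underside at table height; floor top 8 mm, border 8 mm wide and 18 mm high. Tin, rack, gourd and bombilla stand on it.
- gourd: Wooden mate gourd, radius up to 39, 85 mm tall, origin at the centre of its underside. Bystander.
- kettle: Blue enamel kettle beside the tray, radius 60, body 118 mm tall, arched handle in its x-z plane up to 190 mm, spout reaching 115 mm along its +x; origin at the centre of its underside. Bystander.
- flask: Steel vacuum flask beside the tray, radius 44, 252 mm tall, origin at the centre of its underside. Bystander.
- bombilla: Steel drinking straw with coiled filter lying on the tray, 190 mm long along its x (filter at -x), 14 mm thick; origin near mid-length at its underside. Bystander.
Not all that is in view belongs to the job. Leave any blue, red or turquoise look-alike of the lid alone.

How it is judged:
By the outcome, as a careful person would: the job done as asked, in the order asked, and still so for the second after the job is handed in, with the robot touching nothing.
It also fails if it takes over 58 s, if anything falls off the work surface, if the arm or the gripper's body presses on something with over 40 N, if the wrist force passes 120 N, or if a joint passes its speed limit or range.

### The arm

A 6-joint arm with a two-finger parallel gripper is mounted at the origin on the work surface. World frame = base frame: x ahead of the robot, y to its left, z up, the work surface at z = 0. Lengths are in m, angles in degrees, forces in N, time in s.
With the tool pointing down it reaches from about 0.3 to 0.825 m from the base axis. Payload 5.4 kg.
Tool frame: the origin (TCP) lies midway between the tips of the shut fingers; the grasp point (between the pads) lies 19 mm behind it (bot.grasp_offset is the distance from the TCP to the grasp point, in m); z points along the fingers, y is the line along which they close (so a half turn about z gives the same grasp; the last joint's range is limited). The gripper opens to 92 mm and grips with 3 to 60 N. Pads are 20 mm wide; open, the fingers measure 128 mm over their backs; the gripper's body (75 mm by 189 mm) begins 69 mm behind the grasp point.
Start: joints at [-82.282, 9.076, 91.501, -0, 79.423, -12.038], TCP at [0.194, -0.541, 0.215] pointing down, gripper open.
Joint ranges: [-166.64, 166.64], [-54.1, 131.32], [10.49, 154.53], [-73.88, 253.88], [9.74, 151.15], [-171.62, 171.62]. Speed limits (degrees/s): [147.25, 147.25, 180, 180, 180, 180].

### API

Orientations are given as a 3x3 rotation matrix whose columns are the frame's x, y, z axes.
In Python, from rig import get_state, imaging, finish_job, bot gives the robot as it stands.
- The arm moves only by the tool step_arm, never from a script. Its argument "moves" is a list of rows, each an object of numbers: "grip": the closure, from 0 (fully open) to 1 (shut); "x", "y", "z": the shift along the tool's x, y, z in units of 200 mm (1.0 is 200 mm); "yaw": the turn about the tool's z in units of 2 pi rad (1.0 is 2 pi rad). In form: [{"grip": .., "x": .., "y": .., "z": .., "yaw": ..}, ...]. A call has 1 to 12 rows; each row shifts and turns the commanded pose from where the row before left it, along the tool's axes as they then stand; what a row does not reach is not made up. A row lasts 1/12 s, in which the tool goes at most 41.7 mm and 7.16 degrees, less where a joint would pass 70% of its speed; a pose out of reach is approached as far as the arm can. A call with a number of a shift or a turn outside -1 to 1 is refused whole. A call with a gripper value outside its range is refused whole. The fingers move at their own pace and stop on an object; the grip force is fixed at half the most. Time passes only in rows, so rows that do not move let the fingers close. It gives the time, the measured TCP pose, the force, the opening and the grip force at its end, in the units of the state.
- get_state(): the state, without advancing time (a new reading comes with each control period).
- imaging.capture(name): name is "side" or "top" or "wrist"; returns (picture, depth): 400x640x3 uint8, red, green, blue; 400x640 float32, m along the optical axis (not along the pixel's ray), 0 where there is no reading.
- imaging.get_calibration(name): a dict with "fx", "fy", "cx", "cy" (pixels), "position" and "attitude" of the camera in the world; the wrist camera has in their place "T_tool_cam" (4x4, takes a point from camera to tool coordinates, whose origin is the TCP and whose axes are the flange's). Camera axes: x right, y up, looking along -z (the intrinsics and any distortion apply to the point x, -y, -z); pixel columns grow to the right and rows downward; lengths in m; the calibration is good to about 2 mm. A picture is of the moment at which its call begins: read the wrist's pose just before it. get_calibration takes no time and is no camera call.
- finish_job(): hands the job in; it is judged then, once.
The state is a dict: "clock": time; "joints": joint angles; "joint_velocities": joint speeds; "joint_torque": joint torques, N m; "position": TCP position; "orientation": TCP orientation; "force": force on the tool from outside, world axes, zero at the start; "moment": the same for the moment, N m; "width": finger opening in m; "finger_force": force on a finger pad.
Only numpy, scipy, OpenCV 4.12 (cv2) and the standard library are available. Lean on these libraries where they do the work, as an engineer would, in place of code of your own. Each camera call takes 0.05 s, during which the arm holds its last target. There are 200 camera calls.

## Working session

There is one attempt and no reset: what is moved stays moved. The work goes in short steps, Python scripts to look and compute and a tool call to move; the robot and the scene stay as the last step left them, time stands still between calls to the robot, and variables do not carry over. Pictures are saved under pics/ and viewed, at most 10 in all, crops included, and the job is handed in when it is done.

Besides the shell and the picture viewer there is one more tool, called after "Request:" by a JSON object that holds its "method" and its "body". step_arm: Moves the arm, as the interface text tells. Shifts and turns lie within -1 to 1; 1 stands for 200 mm of shift or 2 pi rad of turn. Its arguments: {"type":"object","properties":{"moves":{"type":"array"}},"required":["moves"]}

```bash
ls; mkdir -p pics; cat > h.py <<'E'
import numpy as np, cv2
from rig import get_state, imaging, finish_job, bot
def snap(n):
    s=get_state(); im,d=imaging.capture(n); c=imaging.get_calibration(n)
    if 'T_tool_cam' in c:
        T=np.eye(4);T[:3,:3]=np.array(s['orientation']);T[:3,3]=s['position'];T=T@np.array(c['T_tool_cam'])
        R,t=T[:3,:3],T[:3,3]
    else:
        R,t=np.array(c['attitude']),np.array(c['position'])
        if R.shape!=(3,3): print('att',R)
    return im,d,c,R,t
def cloud(d,c,R,t):
    v,u=np.mgrid[:400,:640]
    P=np.stack([(u-c['cx'])/c['fx']*d,-(v-c['cy'])/c['fy']*d,-d],-1)
    W=P@R.T+t; W[d<=0]=np.nan
    return W
def save(n,im): cv2.imwrite('pics/'+n+'.png',im[:,:,::-1])
E
python3 - <<'E'
from h import *
for n in ['top','side']:
    im,d,c,R,t=snap(n); print(n,c); save(n+'0',im); np.savez(n+'0.npz',im=im,d=d,W=cloud(d,c,R,t))
print(get_state(), imaging.get_calibration('wrist'))
E
```

```text
pics
top {'fx': 377.791909421784, 'fy': 377.791909421784, 'cx': 318.957574417581, 'cy': 197.82330445597233, 'position': array([0.50765808, 0.0102899 , 0.96150523]), 'attitude': array([[-0.01162256,  0.99645052, -0.08337427],
       [-0.99990942, -0.01214777, -0.0057948 ],
       [-0.00678705,  0.08329936,  0.99650146]])}
side {'fx': 448.1735027078592, 'fy': 448.1735027078592, 'cx': 318.65455578248583, 'cy': 192.30961472086324, 'position': array([0.2705106 , 0.70823979, 0.9454306 ]), 'attitude': array([[-0.90275778,  0.32432041, -0.28256797],
       [-0.43007171, -0.66805796,  0.60723709],
       [ 0.0081676 ,  0.6697125 ,  0.74257556]])}
{'clock': 0.1, 'joints': array([-8.22813551e+01,  9.10766534e+00,  9.15632237e+01, -3.84919471e-04,
        7.94248374e+01, -1.20377053e+01]), 'joint_velocities': array([ 0.0305582 , -0.16649505, -0.17796521, -0.09472641, -0.06898611,
       -0.02674933]), 'joint_torque': array([ 1.27372909e-04, -3.86506069e+01, -3.22958672e+01,  7.02932174e-02,
        3.38974607e-02, -5.17128706e-05]), 'position': array([ 0.19426435, -0.54059322,  0.21374603]), 'orientation': array([[ 9.41138179e-01,  3.38022005e-01, -2.30939096e-04],
       [ 3.38021910e-01, -9.41136786e-01,  1.65471594e-03],
       [ 3.41985119e-04, -1.63537882e-03, -9.99998604e-01]]), 'force': array([-0.12909134,  0.52075371,  0.50488381]), 'moment': array([ 0.00341076, -0.03631778,  0.02775694]), 'finger_force': 0.0, 'width': 0.09178887267762688} {'fx': 353.55538683380576, 'fy': 353.55538683380576, 'cx': 320.5906793080717, 'cy': 189.88658119896473, 'T_tool_cam': array([[ 1.25690060e-03,  9.66076095e-01,  2.58254524e-01,
         7.21106589e-02],
       [ 9.99999209e-01, -1.20522722e-03, -3.58399938e-04,
        -2.40324363e-04],
       [-3.49862319e-05,  2.58254770e-01, -9.66076846e-01,
        -1.70650318e-01],
       [ 0.00000000e+00,  0.00000000e+00,  0.00000000e+00,
         1.00000000e+00]])}
```

View pics/top0.png

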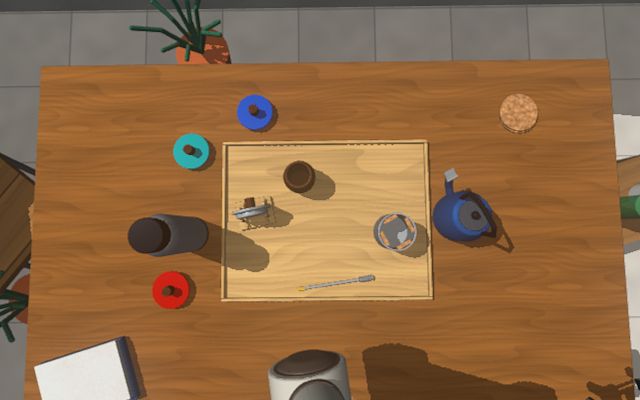

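View pics/side0.png

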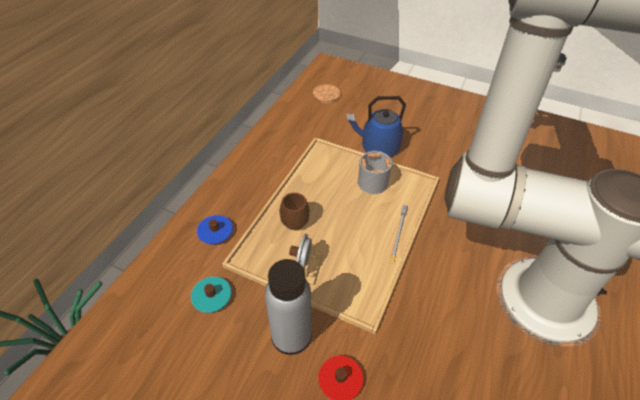

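Candidates in the top view: the steel lid standing in the rack (252,210), blue (255,112), turquoise (191,151) and red (171,290). The description fits only the steel one in the rack, with its knob towards image-up. The tin is at (396,232), the gourd at (298,177), the kettle at (463,217), the bombilla at (337,284) and the flask at (165,235).

```bash
python3 - <<'E'
from h import *
for n in ['top','side']:
    z=np.load(n+'0.npz'); W=z['W'];im=z['im']
    def P(u,v): return W[v,u].round(3)
    if n=='top':
        print('floor',P(300,250),'table',P(500,300)); 
        cv2.imwrite('pics/crop.png',cv2.resize(np.hstack([im[170:260,210:310],im[170:260,350:450]])[:,:,::-1],None,fx=4,fy=4,interpolation=cv2.INTER_CUBIC))
        print('tray corners',P(224,143),P(427,142),P(431,297),P(223,298),'gourd',P(298,170),'bomb',P(305,289),P(370,279),'kettle',P(475,215))
    X=W.reshape(-1,3)
    def sel(x0,x1,y0,y1,z0,z1):
        m=(X[:,0]>x0)&(X[:,0]<x1)&(X[:,1]>y0)&(X[:,1]<y1)&(X[:,2]>z0)&(X[:,2]<z1);return X[m]
    # tin rim
    t=sel(.3,.55,-.28,-.12,.087,.1); print(n,'tin',len(t),t.min(0).round(3),t.max(0).round(3))
    A=np.c_[2*t[:,:2],np.ones(len(t))]; s=np.linalg.lstsq(A,(t[:,:2]**2).sum(1),rcond=None)[0]; print(s[:2].round(4),np.sqrt(s[2]+s[0]**2+s[1]**2).round(4))
    l=sel(.36,.56,.1,.26,.066,.13); print(n,'lid',len(l),l.min(0).round(3),l.max(0).round(3))
    np.save(n+'lid.npy',l)
    hi=l[l[:,2]>.095]; m=hi.mean(0); u=np.linalg.svd(hi[:,:2]-m[:2])[2]; print('hi',len(hi),m.round(4),u.round(3))
E
```

```text
floor [0.457 0.065 0.006] table [ 0.328 -0.431  0.001]
tray corners [0.729 0.255 0.018] [ 0.729 -0.264  0.003] [ 0.34  -0.256  0.017] [0.343 0.254 0.018] gourd [0.658 0.068 0.015] bomb [0.361 0.053 0.013] [ 0.385 -0.107  0.018] kettle [ 0.535 -0.325  0.135]
top tin 451 [ 0.459 -0.28   0.087] [ 0.549 -0.121  0.1  ]
[ 0.5123 -0.1995] 0.0583
top lid 258 [0.536 0.139 0.066] [0.56  0.219 0.115]
hi 173 [0.5506 0.1787 0.1038] [[-0.105  0.994]
 [ 0.994  0.105]]
side tin 240 [ 0.461 -0.28   0.087] [ 0.55  -0.12   0.099]
[ 0.5131 -0.2019] 0.0606
side lid 276 [0.538 0.145 0.066] [0.56  0.218 0.115]
hi 153 [0.5512 0.1849 0.1028] [[-0.055  0.998]
 [ 0.998  0.055]]
```

View pics/crop.png

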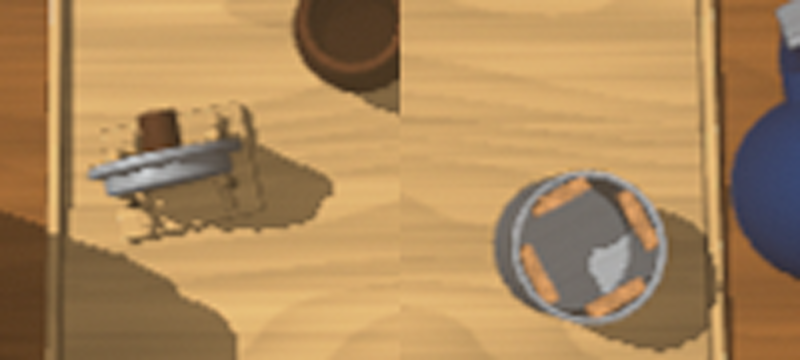

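The crop shows the steel lid with its wooden knob on the left, towards image-up (+x), and the tin with four cork pads on the right. I'll refit with tighter windows.

```bash
python3 - <<'E'
from h import *
from scipy.optimize import least_squares
Xs=[]
for n in ['top','side']:
    z=np.load(n+'0.npz'); X=z['W'].reshape(-1,3); C=z['im'].reshape(-1,3).astype(int)
    def sel(x0,x1,y0,y1,z0,z1):
        m=(X[:,0]>x0)&(X[:,0]<x1)&(X[:,1]>y0)&(X[:,1]<y1)&(X[:,2]>z0)&(X[:,2]<z1);return m
    t=X[sel(.44,.57,-.245,-.12,.088,.1)]
    f=least_squares(lambda p:np.hypot(t[:,0]-p[0],t[:,1]-p[1])-p[2],[.5,-.185,.042],loss='soft_l1',f_scale=.002).x
    print(n,'tin',len(t),f.round(4),'z',np.percentile(t[:,2],[50,90]).round(4))
    m=sel(.5,.64,.1,.24,.066,.13); l=X[m]; c=C[m]
    grey=(c.max(1)-c.min(1))<25; brown=~grey&(c.sum(1)<280)
    g=l[grey]; print('grey',len(g),g.min(0).round(3),g.max(0).round(3)); hi=g[g[:,2]>.085]; u=np.linalg.svd(hi[:,:2]-hi[:,:2].mean(0))[2]
    print(' mean',hi.mean(0).round(4),u[0].round(3)); 
    pr=(hi[:,:2]-hi[:,:2].mean(0))@u.T; print(' along',np.percentile(pr[:,0],[1,99]).round(4),' across',np.percentile(pr[:,1],[1,5,50,95,99]).round(4),u[1].round(3))
    ft=X[sel(.4,.7,.24,.5,.22,.27)];print('flask',len(ft),ft.min(0).round(3),ft.max(0).round(3))
    gt=X[sel(.56,.7,.0,.12,.07,.1)];print('gourd',len(gt),gt.min(0).round(3),gt.max(0).round(3))
    if n=='top':
        for r in range(200,222): print(''.join('K' if C.reshape(400,640,3)[r,q].sum()<200 else '.' for q in range(228,285)), [z['W'][r,q].round(3).tolist() for q in (249,)])
E
```

```text
top tin 331 [ 0.5021 -0.1613  0.0396] z [0.0905 0.0933]
grey 271 [0.536 0.134 0.067] [0.566 0.218 0.115]
 mean [0.5508 0.1746 0.1006] [-0.198  0.98 ]
 along [-0.0344  0.037 ]  across [-0.0084 -0.008   0.0005  0.0072  0.0081] [0.98  0.198]
flask 1217 [0.468 0.308 0.22 ] [0.535 0.376 0.256]
gourd 323 [0.601 0.029 0.07 ] [0.671 0.1   0.096]
.................K.....KKK............................... [[0.579, 0.18, 0.076]]
.................K.....KKK............................... [[0.576, 0.18, 0.079]]
.......................KKK............................... [[0.574, 0.179, 0.081]]
.......................KKKK.............................. [[0.571, 0.18, 0.076]]
.......................KKKK.............................. [[0.569, 0.179, 0.08]]
.......................KKKK.............................. [[0.567, 0.18, 0.078]]
.......................KKK............................... [[0.564, 0.18, 0.079]]
..................KK..................................... [[0.56, 0.173, 0.111]]
......................................................... [[0.558, 0.173, 0.111]]
.............................
[... 677 characters left out ...]
....... [[0.541, 0.191, 0.017]]
......................................................... [[0.538, 0.191, 0.019]]
......................................................... [[0.536, 0.191, 0.017]]
...............K......................................... [[0.533, 0.191, 0.019]]
...............KK........................................ [[0.531, 0.191, 0.018]]
side tin 160 [ 0.5042 -0.1588  0.0409] z [0.0901 0.0925]
grey 270 [0.538 0.148 0.066] [0.569 0.218 0.114]
 mean [0.5498 0.188  0.099 ] [-0.141  0.99 ]
 along [-0.0373  0.0285]  across [-0.0088 -0.0081  0.0006  0.007   0.0086] [0.99  0.141]
flask 1248 [0.468 0.311 0.221] [0.536 0.379 0.255]
gourd 409 [0.603 0.033 0.07 ] [0.674 0.104 0.097]
```

Request:
{"method": "step_arm", "body": {"moves": [{"z":-0.2},{"z":-0.2},{"x":0.12,"y":-0.116},{"x":0.12,"y":-0.116},{"x":0.12,"y":-0.116},{"x":0.12,"y":-0.116},{"x":0.12,"y":-0.116},{"x":0.12,"y":-0.116},{"x":0.12,"y":-0.116},{"x":0.12,"y":-0.116},{"x":0.12,"y":-0.116},{"x":0.12,"y":-0.116}]}}

```text
invalid input
```

Request:
{"method": "step_arm", "body": {"moves": [{"x":0.12,"y":-0.116},{"x":0.12,"y":-0.116},{"x":0.12,"y":-0.116},{"x":0.12,"y":-0.116},{"x":0.12,"y":-0.116},{"x":0.12,"y":-0.116},{"x":0.12,"y":-0.116},{"x":0.12,"y":-0.116},{"x":0.12,"y":-0.116},{"x":0.12,"y":-0.116},{"x":0.12,"y":-0.116},{"x":0.12,"y":-0.116}]}}

```text
invalid input
```

Request:
{"method": "step_arm", "body": {"moves": [{"x":0.12,"y":-0.116},{"x":0.12,"y":-0.116},{"yaw":-0.019},{"yaw":-0.019},{"yaw":-0.019},{"yaw":-0.019},{"yaw":-0.019},{"yaw":-0.019},{"yaw":-0.019},{"yaw":-0.019},{"yaw":-0.019},{"yaw":-0.019}]}}

```text
invalid input
```

Request:
{"method": "step_arm", "body": {"moves": [{"yaw":-0.019},{"yaw":-0.015},{"z":0.0},{"z":0.0}]}}

```text
invalid input
```

```bash
cat >> h.py <<'E'
def go(x,y,z,ang=None):
    "tool-axes shift (units of 200 mm) and yaw (turns) from here to a target; ang = heading of tool x"
    s=get_state(); R=np.array(s['orientation']); p=np.array(s['position'])
    a=np.degrees(np.arctan2(R[1,0],R[0,0]))
    print('at',p.round(4),'ang',a.round(2),'tilt',R[:,2].round(4),'t',s['clock'],'F',s['force'].round(1),'w',round(s['width'],4))
    print('shift',(R.T@(np.array([x,y,z])-p)/.2).round(4),'yaw',None if ang is None else round((a-ang)/360,4))
E
cat > meas.py <<'E'
from h import *
from scipy.optimize import least_squares
im,d,c,R,t=snap('wrist'); W=cloud(d,c,R,t); X=W.reshape(-1,3); C=im.reshape(-1,3).astype(int); save('wrist1',im)
m=(abs(X[:,0]-.55)<.06)&(abs(X[:,1]-.175)<.06)&(X[:,2]>.068)&(X[:,2]<.13)
l=X[m];cc=C[m]; sat=cc.max(1)-cc.min(1)
g=l[sat<25]; b=l[(sat>=25)&(cc.sum(1)<260)]
print('grey',len(g),g.min(0).round(4),g.max(0).round(4))
hi=g[g[:,2]>.075]; u=np.linalg.svd(hi[:,:2]-hi[:,:2].mean(0))[2]; pr=(hi[:,:2]-hi[:,:2].mean(0))@u.T
print(hi.mean(0).round(4),u.round(3),'along',np.percentile(pr[:,0],[1,99]).round(4),'across',np.percentile(pr[:,1],[1,50,99]).round(4))
print('knob',len(b),b.min(0).round(4) if len(b) else '',b.max(0).round(4) if len(b) else '')
E
python3 -c "
from h import *
go(.55,.177,.25,100.4)"; python3 meas.py
```

```text
at [ 0.1943 -0.5406  0.2137] ang 19.76 tilt [-2.0e-04  1.7e-03 -1.0e+00] t 0.1 F [-0.1  0.5  0.5] w 0.0918
shift [ 2.8869 -2.7758 -0.1757] yaw -0.224Traceback (most recent call last):
  File "meas.py", line 7, in <module>
    print('grey',len(g),g.min(0).round(4),g.max(0).round(4))
                        ~~~~~^^^
    return umr_minimum(a, axis, None, out, keepdims, initial, where)
ValueError: zero-size array to reduction operation minimum which has no identity
```

View pics/wrist1.png

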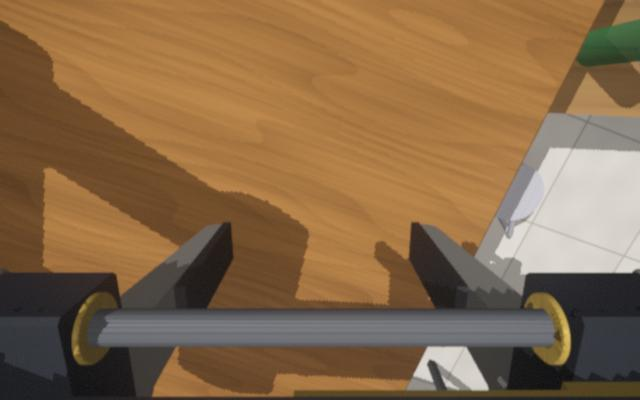

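The moves were refused because every key has to be given. The wrist view shows only the table between the fingertips (230,225) and (410,225). I'll resend with full rows.

Request:
{"method": "step_arm", "body": {"moves": [{"grip":0,"x":0,"y":0,"z":-0.2,"yaw":0},{"grip":0,"x":0,"y":0,"z":-0.2,"yaw":0},{"grip":0,"x":0.12,"y":-0.116,"z":0,"yaw":0},{"grip":0,"x":0.12,"y":-0.116,"z":0,"yaw":0},{"grip":0,"x":0.12,"y":-0.116,"z":0,"yaw":0},{"grip":0,"x":0.12,"y":-0.116,"z":0,"yaw":0},{"grip":0,"x":0.12,"y":-0.116,"z":0,"yaw":0},{"grip":0,"x":0.12,"y":-0.116,"z":0,"yaw":0},{"grip":0,"x":0.12,"y":-0.116,"z":0,"yaw":0},{"grip":0,"x":0.12,"y":-0.116,"z":0,"yaw":0},{"grip":0,"x":0.12,"y":-0.116,"z":0,"yaw":0},{"grip":0,"x":0.12,"y":-0.116,"z":0,"yaw":0}]}}

```text
clock: 1.15
position: [0.3421, -0.24, 0.2944]
orientation: [[0.941, 0.338, -0.0], [0.338, -0.941, 0.0], [0.0, -0.0, -1.0]]
force: [-0.1, 0.4, -0.2]
width: 0.0919
finger_force: 0.0
```

Request:
{"method": "step_arm", "body": {"moves": [{"grip":0,"x":0.12,"y":-0.116,"z":0,"yaw":0},{"grip":0,"x":0.12,"y":-0.116,"z":0,"yaw":0},{"grip":0,"x":0.12,"y":-0.116,"z":0,"yaw":0},{"grip":0,"x":0.12,"y":-0.116,"z":0,"yaw":0},{"grip":0,"x":0.12,"y":-0.116,"z":0,"yaw":0},{"grip":0,"x":0.12,"y":-0.116,"z":0,"yaw":0},{"grip":0,"x":0.12,"y":-0.116,"z":0,"yaw":0},{"grip":0,"x":0.12,"y":-0.116,"z":0,"yaw":0},{"grip":0,"x":0.12,"y":-0.116,"z":0,"yaw":0},{"grip":0,"x":0.12,"y":-0.116,"z":0,"yaw":0},{"grip":0,"x":0.12,"y":-0.116,"z":0,"yaw":0},{"grip":0,"x":0.12,"y":-0.116,"z":0,"yaw":0}]}}

```text
clock: 2.15
position: [0.519, 0.1195, 0.2942]
orientation: [[0.941, 0.338, -0.0], [0.338, -0.941, -0.0], [-0.0, -0.0, -1.0]]
force: [0.6, 0.0, 0.5]
width: 0.0917
finger_force: 0.0
```

Request:
{"method": "step_arm", "body": {"moves": [{"grip":0,"x":0.12,"y":-0.116,"z":0,"yaw":0},{"grip":0,"x":0.12,"y":-0.116,"z":0,"yaw":0},{"grip":0,"x":0,"y":0,"z":0,"yaw":-0.0187},{"grip":0,"x":0,"y":0,"z":0,"yaw":-0.0187},{"grip":0,"x":0,"y":0,"z":0,"yaw":-0.0187},{"grip":0,"x":0,"y":0,"z":0,"yaw":-0.0187},{"grip":0,"x":0,"y":0,"z":0,"yaw":-0.0187},{"grip":0,"x":0,"y":0,"z":0,"yaw":-0.0187},{"grip":0,"x":0,"y":0,"z":0,"yaw":-0.0187},{"grip":0,"x":0,"y":0,"z":0,"yaw":-0.0187},{"grip":0,"x":0,"y":0,"z":0,"yaw":-0.0187},{"grip":0,"x":0,"y":0,"z":0,"yaw":-0.0187}]}}

```text
clock: 3.15
position: [0.548, 0.1775, 0.2941]
orientation: [[0.045, 0.999, -0.001], [0.999, -0.045, -0.0], [-0.0, -0.001, -1.0]]
force: [0.4, -0.1, 0.4]
width: 0.0916
finger_force: 0.0
```

Request:
{"method": "step_arm", "body": {"moves": [{"grip":0,"x":0,"y":0,"z":0,"yaw":-0.0187},{"grip":0,"x":0,"y":0,"z":0,"yaw":-0.0187},{"grip":0,"x":0,"y":0,"z":0,"yaw":0},{"grip":0,"x":0,"y":0,"z":0,"yaw":0}]}}

```text
clock: 3.48
position: [0.5481, 0.1776, 0.2943]
orientation: [[-0.18, 0.984, -0.001], [0.984, 0.18, -0.0], [0.0, -0.001, -1.0]]
force: [0.0, 0.0, 0.2]
width: 0.0922
finger_force: 0.0
```

```bash
python3 -c "
from h import *
go(.55,.177,.25,100.4)"; python3 meas.py
```

```text
at [0.5481 0.1776 0.2943] ang 100.35 tilt [-6.e-04 -1.e-04 -1.e+00] t 3.4833 F [0.  0.  0.2] w 0.0922
shift [-0.0045  0.0092  0.2214] yaw -0.0001
grey 1159 [0.5355 0.1381 0.0717] [0.5659 0.2214 0.1149]
[0.5497 0.1822 0.1003] [[ 0.183 -0.983]
 [-0.983 -0.183]] along [-0.0368  0.0407] across [-0.0095 -0.0005  0.009 ]
knob 339 [0.5596 0.1674 0.069 ] [0.5849 0.1932 0.0811]
```

View pics/wrist1.png

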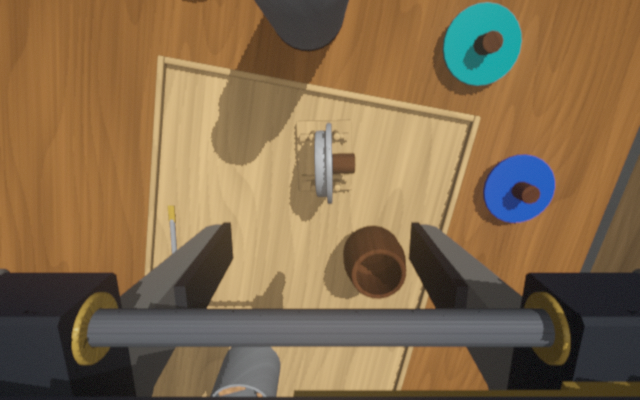

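The wrist view shows the steel lid at (325,160), with its knob to the right at (345,163) and the gourd at (375,262). The axis measures 10.5° and the top edge is at z=0.114, as expected. Going down to the pinch.

Request:
{"method": "step_arm", "body": {"moves": [{"grip":0,"x":-0.007,"y":0.0085,"z":0.13,"yaw":0},{"grip":0,"x":0,"y":0,"z":0.13,"yaw":0},{"grip":0,"x":0,"y":0,"z":0.13,"yaw":0},{"grip":0,"x":0,"y":0,"z":0.13,"yaw":0},{"grip":0,"x":0,"y":0,"z":0.13,"yaw":0},{"grip":0,"x":0,"y":0,"z":0.13,"yaw":0},{"grip":0,"x":0,"y":0,"z":0.13,"yaw":0},{"grip":0,"x":0,"y":0,"z":0.09,"yaw":0},{"grip":0,"x":0,"y":0,"z":0.04,"yaw":0},{"grip":0,"x":0,"y":0,"z":0,"yaw":0}]}}

```text
clock: 4.37
position: [0.5485, 0.1763, 0.0844]
orientation: [[-0.181, 0.983, -0.004], [0.983, 0.181, -0.0], [0.0, -0.004, -1.0]]
force: [0.1, 0.1, 0.5]
width: 0.0921
finger_force: 0.0
```

Request:
{"method": "step_arm", "body": {"moves": [{"grip":0.3,"x":0,"y":0,"z":0,"yaw":0},{"grip":0.6,"x":0,"y":0,"z":0,"yaw":0},{"grip":0.7,"x":0,"y":0,"z":0,"yaw":0},{"grip":0.75,"x":0,"y":0,"z":0,"yaw":0},{"grip":0.8,"x":0,"y":0,"z":0,"yaw":0},{"grip":1,"x":0,"y":0,"z":0,"yaw":0},{"grip":1,"x":0,"y":0,"z":0,"yaw":0},{"grip":1,"x":0,"y":0,"z":0,"yaw":0},{"grip":1,"x":0,"y":0,"z":0,"yaw":0},{"grip":1,"x":0,"y":0,"z":0,"yaw":0}]}}

```text
clock: 5.2
position: [0.5501, 0.1765, 0.0866]
orientation: [[-0.183, 0.983, -0.0], [0.983, 0.183, 0.0], [0.0, -0.0, -1.0]]
force: [0.5, 0.1, -0.3]
width: 0.0273
finger_force: 0.0
```

Request:
{"method": "step_arm", "body": {"moves": [{"grip":1,"x":0,"y":0,"z":0,"yaw":0},{"grip":1,"x":0,"y":0,"z":0,"yaw":0},{"grip":1,"x":0,"y":0,"z":0,"yaw":0},{"grip":1,"x":0,"y":0,"z":0,"yaw":0},{"grip":1,"x":0,"y":0,"z":0,"yaw":0}]}}

```text
clock: 5.62
position: [0.5506, 0.1766, 0.0867]
orientation: [[-0.183, 0.983, 0.001], [0.983, 0.183, 0.0], [-0.0, 0.001, -1.0]]
force: [3.3, 1.0, -1.9]
width: 0.0177
finger_force: 29.8
```

Pinched: the width is 17.7 mm at 30 N. Lifting, squaring up, then carrying it to the free part of the tray.

Request:
{"method": "step_arm", "body": {"moves": [{"grip":1,"x":0,"y":0,"z":-0.05,"yaw":0},{"grip":1,"x":0,"y":0,"z":-0.09,"yaw":0},{"grip":1,"x":0,"y":0,"z":-0.12,"yaw":0},{"grip":1,"x":0,"y":0,"z":-0.12,"yaw":0},{"grip":1,"x":0,"y":0,"z":-0.12,"yaw":0},{"grip":1,"x":0,"y":0,"z":0,"yaw":0.007},{"grip":1,"x":0,"y":0,"z":0,"yaw":0.008},{"grip":1,"x":0,"y":0,"z":0,"yaw":0.007},{"grip":1,"x":0,"y":0,"z":0,"yaw":0.007},{"grip":1,"x":0,"y":0,"z":0,"yaw":0}]}}

```text
clock: 6.45
position: [0.5492, 0.1764, 0.1862]
orientation: [[-0.001, 1.0, -0.002], [1.0, 0.001, -0.0], [-0.0, -0.002, -1.0]]
force: [-0.6, 0.8, -1.9]
width: 0.018
finger_force: 29.7
```

Request:
{"method": "step_arm", "body": {"moves": [{"grip":1,"x":-0.05,"y":0,"z":0,"yaw":0},{"grip":1,"x":-0.1,"y":-0.01,"z":0,"yaw":0},{"grip":1,"x":-0.12,"y":-0.015,"z":0,"yaw":0},{"grip":1,"x":-0.12,"y":-0.015,"z":0,"yaw":0},{"grip":1,"x":-0.12,"y":-0.015,"z":0,"yaw":0},{"grip":1,"x":-0.12,"y":-0.015,"z":0,"yaw":0},{"grip":1,"x":-0.12,"y":-0.015,"z":0,"yaw":0},{"grip":1,"x":-0.12,"y":-0.005,"z":0,"yaw":0},{"grip":1,"x":-0.08,"y":0,"z":0,"yaw":0},{"grip":1,"x":-0.033,"y":0,"z":0,"yaw":0},{"grip":1,"x":0,"y":0,"z":0,"yaw":0},{"grip":1,"x":0,"y":0,"z":0,"yaw":0}]}}

```text
clock: 7.45
position: [0.5322, -0.02, 0.1865]
orientation: [[-0.002, 1.0, -0.001], [1.0, 0.002, 0.001], [0.001, -0.001, -1.0]]
force: [0.4, 0.3, -1.6]
width: 0.0178
finger_force: 29.7
```

```bash
python3 - <<'E'
from h import *
go(.532,-.02,.08,90)
im,d,c,R,t=snap('side'); save('side1',im[90:290,200:450]); W=cloud(d,c,R,t)
X=W.reshape(-1,3); m=(abs(X[:,0]-.535)<.06)&(abs(X[:,1]+.02)<.055)&(X[:,2]>.08); l=X[m]; print(l.min(0).round(3),l.max(0).round(3))
E
```

```text
at [ 0.5322 -0.02    0.1865] ang 90.09 tilt [-6.e-04  6.e-04 -1.e+00] t 7.45 F [ 0.4  0.3 -1.6] w 0.0178
shift [-5.000e-04 -8.000e-04  5.324e-01] yaw 0.0002
[ 0.475 -0.075  0.128] [0.595 0.035 0.553]
```

View pics/side1.png

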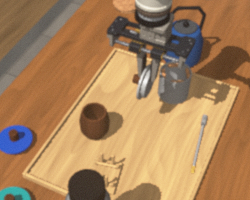

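The lid hangs upright from the gripper over the clear tray, at about (147,80) in the crop. Lowering until it touches.

Request:
{"method": "step_arm", "body": {"moves": [{"grip":1,"x":0,"y":0,"z":0.06,"yaw":0},{"grip":1,"x":0,"y":0,"z":0.1,"yaw":0},{"grip":1,"x":0,"y":0,"z":0.1,"yaw":0},{"grip":1,"x":0,"y":0,"z":0.1,"yaw":0},{"grip":1,"x":0,"y":0,"z":0.1,"yaw":0},{"grip":1,"x":0,"y":0,"z":0.06,"yaw":0},{"grip":1,"x":0,"y":0,"z":0.03,"yaw":0},{"grip":1,"x":0,"y":0,"z":0,"yaw":0},{"grip":1,"x":0,"y":0,"z":0,"yaw":0}]}}

```text
clock: 8.25
position: [0.533, -0.0199, 0.0771]
orientation: [[-0.002, 1.0, 0.001], [1.0, 0.002, -0.0], [-0.0, 0.001, -1.0]]
force: [0.6, 0.1, -1.1]
width: 0.0178
finger_force: 29.8
```

Request:
{"method": "step_arm", "body": {"moves": [{"grip":1,"x":0,"y":0,"z":0.008,"yaw":0},{"grip":1,"x":0,"y":0,"z":0,"yaw":0}]}}

```text
clock: 8.42
position: [0.5331, -0.0203, 0.0758]
orientation: [[-0.002, 1.0, 0.002], [1.0, 0.002, -0.0], [-0.0, 0.002, -1.0]]
force: [-0.9, -0.3, -1.6]
width: 0.0178
finger_force: 29.8
```

Request:
{"method": "step_arm", "body": {"moves": [{"grip":1,"x":0,"y":0,"z":0.005,"yaw":0},{"grip":1,"x":0,"y":0,"z":0,"yaw":0}]}}

```text
clock: 8.58
position: [0.5327, -0.0202, 0.0743]
orientation: [[-0.002, 1.0, 0.001], [1.0, 0.002, -0.0], [-0.0, 0.001, -1.0]]
force: [-0.5, -1.0, -1.1]
width: 0.0177
finger_force: 29.8
```

Request:
{"method": "step_arm", "body": {"moves": [{"grip":1,"x":0,"y":0,"z":0.004,"yaw":0},{"grip":1,"x":0,"y":0,"z":0,"yaw":0}]}}

```text
clock: 8.75
position: [0.5329, -0.0202, 0.0739]
orientation: [[-0.002, 1.0, 0.001], [1.0, 0.002, -0.0], [-0.0, 0.001, -1.0]]
force: [-0.6, 0.7, 3.8]
width: 0.0178
finger_force: 29.9
```

Request:
{"method": "step_arm", "body": {"moves": [{"grip":1,"x":0,"y":0,"z":0.004,"yaw":0},{"grip":1,"x":0,"y":0,"z":0,"yaw":0}]}}

```text
clock: 8.92
position: [0.5333, -0.0203, 0.0738]
orientation: [[-0.002, 1.0, 0.001], [1.0, 0.002, -0.0], [-0.0, 0.001, -1.0]]
force: [-0.8, 0.7, 7.2]
width: 0.0179
finger_force: 29.9
```

Floor contact confirmed at 7 N. Opening slightly while the knob-side finger tips the lid onto the plug-side finger.

Request:
{"method": "step_arm", "body": {"moves": [{"grip":0.62,"x":0,"y":-0.008,"z":-0.005,"yaw":0},{"grip":0.62,"x":0,"y":-0.015,"z":-0.005,"yaw":0},{"grip":0.62,"x":0,"y":-0.015,"z":-0.005,"yaw":0},{"grip":0.62,"x":0,"y":-0.015,"z":0,"yaw":0},{"grip":0.62,"x":0,"y":-0.015,"z":0,"yaw":0},{"grip":0.62,"x":0,"y":0,"z":0,"yaw":0},{"grip":0.62,"x":0,"y":0,"z":0,"yaw":0}]}}

```text
clock: 9.5
position: [0.5186, -0.0201, 0.0753]
orientation: [[-0.002, 1.0, -0.0], [1.0, 0.002, 0.0], [0.0, -0.0, -1.0]]
force: [-0.7, -0.3, 0.5]
width: 0.035
finger_force: 0.2
```

```bash
python3 - <<'E'
from h import *
go(.532,-.02,.08,90)
im,d,c,R,t=snap('side'); a=cv2.resize(im[120:240,290:430],None,fx=2.8,fy=2.8)
im,d,c,R,t=snap('wrist'); b=cv2.resize(im[60:400,120:560],None,fx=.9,fy=.9)
h=min(a.shape[0],b.shape[0]); save('c2',np.hstack([a[:h],b[:h]]))
E
```

```text
at [ 0.5186 -0.0201  0.0753] ang 90.09 tilt [-3.e-04  1.e-04 -1.e+00] t 9.5 F [-0.7 -0.3  0.5] w 0.035
shift [ 0.0005  0.0672 -0.0236] yaw 0.0003
```

View pics/c2.png

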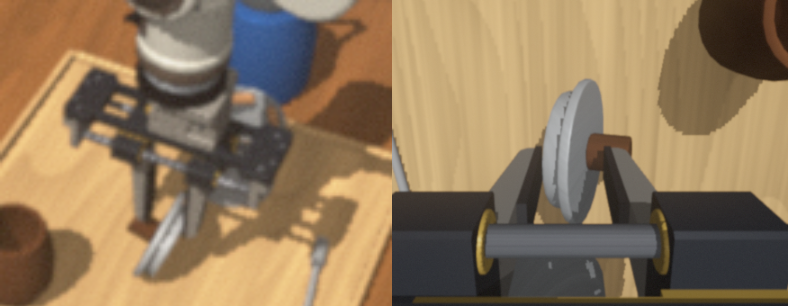

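The lid leans, knob up-side, on the plug-side finger: in the wrist view the lid is at (570,150) and its knob at (608,150). Next I open fully while holding the supporting finger nearly still.

Request:
{"method": "step_arm", "body": {"moves": [{"grip":0.62,"x":0,"y":0,"z":-0.02,"yaw":0},{"grip":0.4,"x":0,"y":0,"z":0,"yaw":0},{"grip":0.3,"x":0,"y":0.01,"z":0,"yaw":0},{"grip":0.2,"x":0,"y":0.012,"z":0,"yaw":0},{"grip":0.1,"x":0,"y":0.012,"z":0,"yaw":0},{"grip":0,"x":0,"y":0.012,"z":0,"yaw":0},{"grip":0,"x":0,"y":0.012,"z":0,"yaw":0},{"grip":0,"x":0,"y":0.012,"z":0,"yaw":0},{"grip":0,"x":0,"y":0.01,"z":0,"yaw":0},{"grip":0,"x":0,"y":0,"z":0,"yaw":0},{"grip":0,"x":0,"y":0,"z":0,"yaw":0}]}}

```text
clock: 10.52
position: [0.5349, -0.0201, 0.0793]
orientation: [[-0.002, 1.0, -0.0], [1.0, 0.002, 0.0], [0.0, -0.0, -1.0]]
force: [-0.4, 0.1, 1.4]
width: 0.0922
finger_force: 0.2
```

```bash
cat > look.py <<'E'
from h import *
go(.532,-.02,.08,90)
im,d,c,R,t=snap('wrist'); W=cloud(d,c,R,t); X=W.reshape(-1,3); C=im.reshape(-1,3).astype(int)
m=(X[:,0]>.40)&(X[:,0]<.60)&(abs(X[:,1]+.02)<.06)&(X[:,2]>.012)&(X[:,2]<.13); l=X[m];cc=C[m];sat=cc.max(1)-cc.min(1)
v=np.mgrid[:400,:640][0].ravel()[m]; up=v<250
g=l[(sat<25)&up]; b=l[(sat>=20)&(cc.sum(1)<240)&up]
for n,q in(('grey',g),('brown',b)):
    print(n,len(q),np.percentile(q,[1,50,99],axis=0).round(4).tolist() if len(q) else '')
save('w_last',im)
E
python3 look.py
```

```text
at [ 0.5349 -0.0201  0.0793] ang 90.11 tilt [-4.e-04  0.e+00 -1.e+00] t 10.5167 F [-0.4  0.1  1.4] w 0.0922
shift [ 0.0005 -0.0143 -0.0033] yaw 0.0003
grey 8691 [[0.4783, -0.0354, 0.017], [0.5084, -0.0073, 0.07], [0.591, 0.0228, 0.1124]]
brown 2311 [[0.5133, -0.0301, 0.0559], [0.531, -0.0166, 0.0668], [0.5821, -0.0092, 0.1057]]
```

Request:
{"method": "step_arm", "body": {"moves": [{"grip":0,"x":0,"y":-0.025,"z":0.04,"yaw":0},{"grip":0,"x":0,"y":-0.025,"z":0.04,"yaw":0},{"grip":0,"x":0,"y":-0.025,"z":0.025,"yaw":0},{"grip":0,"x":0,"y":-0.025,"z":0.025,"yaw":0},{"grip":0,"x":0,"y":-0.02,"z":0.025,"yaw":0},{"grip":0,"x":0,"y":-0.02,"z":0.025,"yaw":0},{"grip":0,"x":0,"y":-0.018,"z":0.02,"yaw":0},{"grip":0,"x":0,"y":-0.018,"z":0.02,"yaw":0},{"grip":0,"x":0,"y":0,"z":0,"yaw":0},{"grip":0,"x":0,"y":0,"z":0,"yaw":0}]}}

```text
clock: 11.4
position: [0.4997, -0.0202, 0.0353]
orientation: [[-0.002, 1.0, 0.0], [1.0, 0.002, 0.0], [0.0, 0.0, -1.0]]
force: [-0.2, 0.0, 0.9]
width: 0.0921
finger_force: 0.0
```

```bash
python3 look.py
```

```text
at [ 0.4997 -0.0202  0.0353] ang 90.09 tilt [ 1.e-04  1.e-04 -1.e+00] t 11.4 F [-0.2  0.   0.9] w 0.0921
shift [ 0.0007  0.1617 -0.2235] yaw 0.0003
grey 14533 [[0.444, -0.0288, 0.025], [0.4963, -0.0077, 0.0266], [0.5547, 0.0228, 0.0673]]
brown 1086 [[0.4531, -0.0214, 0.0323], [0.4977, -0.0124, 0.0515], [0.5454, -0.0091, 0.0536]]
```

View pics/w_last.png

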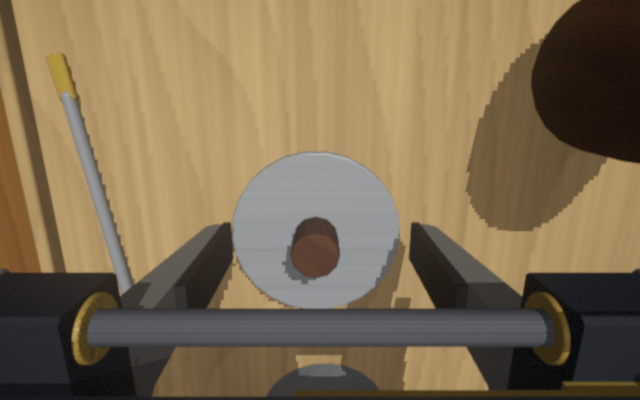

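The lid lies flat with its knob up (knob at (318,250), flange top z 0.026, knob top 0.052) and nothing is holding it. I'll raise clear and locate the knob and tin.

Request:
{"method": "step_arm", "body": {"moves": [{"grip":0,"x":0,"y":0,"z":-0.1,"yaw":0},{"grip":0,"x":0,"y":0,"z":-0.18,"yaw":0},{"grip":0,"x":0,"y":0,"z":-0.18,"yaw":0},{"grip":0,"x":0,"y":0,"z":-0.18,"yaw":0},{"grip":0,"x":-0.1,"y":0,"z":-0.15,"yaw":0},{"grip":0,"x":-0.1,"y":0,"z":0,"yaw":0},{"grip":0,"x":-0.1,"y":0,"z":0,"yaw":0},{"grip":0,"x":-0.1,"y":0,"z":0,"yaw":0},{"grip":0,"x":-0.1,"y":0,"z":0,"yaw":0},{"grip":0,"x":0,"y":0,"z":0,"yaw":0},{"grip":0,"x":0,"y":0,"z":0,"yaw":0}]}}

```text
clock: 12.37
position: [0.5002, -0.1207, 0.1939]
orientation: [[0.0, 1.0, 0.001], [1.0, -0.0, -0.0], [-0.0, 0.001, -1.0]]
force: [-0.3, 0.1, -0.6]
width: 0.0921
finger_force: 0.0
```

```bash
cat > m2.py <<'E'
from h import *
from scipy.optimize import least_squares
def circ(q,p0,name):
    f=least_squares(lambda p:np.hypot(q[:,0]-p[0],q[:,1]-p[1])-p[2],p0,loss='soft_l1',f_scale=.001).x
    print(name,len(q),f.round(4),'z',np.percentile(q[:,2],[5,50,95]).round(4))
go(.5,-.02,.05,90)
for n in ['wrist','top','side']:
    im,d,c,R,t=snap(n); W=cloud(d,c,R,t); X=W.reshape(-1,3); C=im.reshape(-1,3).astype(int); save('m2'+n,im)
    def box(cx,cy,r,z0,z1): return (np.hypot(X[:,0]-cx,X[:,1]-cy)<r)&(X[:,2]>z0)&(X[:,2]<z1)
    fl=X[box(.498,-.02,.06,.022,.030)]; kt=X[box(.498,-.02,.03,.047,.056)]
    for nm,q in(('flange',fl),('knobtop',kt)):
        if len(q)<20: continue
        h=cv2.minEnclosingCircle((q[:,:2]*1e3).astype(np.float32)); print(n,nm,len(q),q.mean(0).round(4),'enc',np.round(h[0],1),round(h[1],1))
    rim=X[box(.503,-.16,.055,.088,.098)]
    if len(rim)>30:
        circ(rim,[.503,-.16,.042],n+' rim'); h=cv2.minEnclosingCircle((rim[:,:2]*1e3).astype(np.float32)); print(np.round(h[0],1),round(h[1],1))
E
python3 m2.py
```

```text
at [ 0.5002 -0.1207  0.1939] ang 90.0 tilt [ 9.e-04 -0.e+00 -1.e+00] t 12.3667 F [-0.3  0.1 -0.6] w 0.0921
shift [ 0.5037 -0.0018  0.7193] yaw -0.0
wrist flange 7760 [ 0.4963 -0.0199  0.0265] enc [496.3 -21.1] 45.9
wrist knobtop 649 [ 0.4963 -0.0212  0.0524] enc [496.1 -21.2] 11.8
wrist rim 3389 [ 0.5022 -0.1625  0.0391] z [0.0886 0.0902 0.0942]
[ 502.  -162.3] 44.2
top flange 989 [ 0.4962 -0.0196  0.0256] enc [496.6 -19.9] 45.8
top knobtop 71 [ 0.4964 -0.0198  0.0514] enc [496.5 -20.2] 11.4
side flange 615 [ 0.4978 -0.0144  0.025 ] enc [497.5 -18.1] 47.3
side knobtop 55 [ 0.4981 -0.0166  0.0506] enc [498.6 -17.5] 12.3
side rim 178 [ 0.5039 -0.1587  0.0411] z [0.0882 0.0904 0.0939]
[ 503.6 -159.2] 47.0
```

Knob and tin offsets agree between the wrist and top cameras: tin minus knob is (+5.7, −141.3) mm. Grasping the knob.

Request:
{"method": "step_arm", "body": {"moves": [{"grip":0,"x":0.1,"y":-0.0195,"z":0,"yaw":0},{"grip":0,"x":0.15,"y":0,"z":0,"yaw":0},{"grip":0,"x":0.15,"y":0,"z":0,"yaw":0},{"grip":0,"x":0.1,"y":0,"z":0.1,"yaw":0},{"grip":0,"x":0,"y":0,"z":0.15,"yaw":0},{"grip":0,"x":0,"y":0,"z":0.15,"yaw":0},{"grip":0,"x":0,"y":0,"z":0.15,"yaw":0},{"grip":0,"x":0,"y":0,"z":0.13,"yaw":0},{"grip":0.3,"x":0,"y":0,"z":0.08,"yaw":0},{"grip":0.5,"x":0,"y":0,"z":0.055,"yaw":0},{"grip":0.6,"x":0,"y":0,"z":0,"yaw":0},{"grip":0.65,"x":0,"y":0,"z":0,"yaw":0}]}}

```text
clock: 13.52
position: [0.4959, -0.0197, 0.0307]
orientation: [[-0.002, 1.0, -0.0], [1.0, 0.002, 0.0], [0.0, -0.0, -1.0]]
force: [1.1, -0.3, 0.2]
width: 0.0672
finger_force: 0.0
```

```bash
python3 -c "
from h import *
go(.4963,-.0208,.030,90)"
```

```text
at [ 0.4959 -0.0197  0.0307] ang 90.14 tilt [-0.e+00  1.e-04 -1.e+00] t 13.5167 F [ 1.1 -0.3  0.2] w 0.0672
shift [-0.0053  0.0018  0.0034] yaw 0.0004
```

Request:
{"method": "step_arm", "body": {"moves": [{"grip":0.68,"x":-0.004,"y":0.002,"z":0,"yaw":0},{"grip":0.7,"x":0,"y":0,"z":0,"yaw":0},{"grip":0.72,"x":0,"y":0,"z":0,"yaw":0},{"grip":0.75,"x":0,"y":0,"z":0,"yaw":0},{"grip":1,"x":0,"y":0,"z":0,"yaw":0},{"grip":1,"x":0,"y":0,"z":0,"yaw":0},{"grip":1,"x":0,"y":0,"z":0,"yaw":0},{"grip":1,"x":0,"y":0,"z":0,"yaw":0},{"grip":1,"x":0,"y":0,"z":0,"yaw":0},{"grip":1,"x":0,"y":0,"z":0,"yaw":0}]}}

```text
clock: 14.35
position: [0.4964, -0.021, 0.0306]
orientation: [[-0.002, 1.0, 0.0], [1.0, 0.002, -0.0], [-0.0, 0.0, -1.0]]
force: [-0.2, 0.2, 3.0]
width: 0.0234
finger_force: 30.0
```

Request:
{"method": "step_arm", "body": {"moves": [{"grip":1,"x":0,"y":0,"z":-0.05,"yaw":0},{"grip":1,"x":0,"y":0,"z":-0.11,"yaw":0},{"grip":1,"x":0,"y":0,"z":-0.14,"yaw":0},{"grip":1,"x":0,"y":0,"z":-0.14,"yaw":0},{"grip":1,"x":0,"y":0,"z":-0.14,"yaw":0},{"grip":1,"x":0,"y":0,"z":-0.06,"yaw":0},{"grip":1,"x":0,"y":0,"z":0,"yaw":0}]}}

```text
clock: 14.93
position: [0.4985, -0.0216, 0.1625]
orientation: [[-0.002, 1.0, 0.007], [1.0, 0.002, -0.002], [-0.002, 0.007, -1.0]]
force: [0.1, 0.6, -1.0]
width: 0.0232
finger_force: 30.0
```

Request:
{"method": "step_arm", "body": {"moves": [{"grip":1,"x":-0.06,"y":0,"z":0,"yaw":0},{"grip":1,"x":-0.1,"y":0.005,"z":0,"yaw":0},{"grip":1,"x":-0.12,"y":0.01,"z":0,"yaw":0},{"grip":1,"x":-0.12,"y":0.01,"z":0,"yaw":0},{"grip":1,"x":-0.12,"y":0.0035,"z":0,"yaw":0},{"grip":1,"x":-0.1,"y":0,"z":0,"yaw":0},{"grip":1,"x":-0.06,"y":0,"z":0,"yaw":0},{"grip":1,"x":-0.026,"y":0,"z":0,"yaw":0},{"grip":1,"x":0,"y":0,"z":0,"yaw":0},{"grip":1,"x":0,"y":0,"z":0,"yaw":0},{"grip":1,"x":0,"y":0,"z":0,"yaw":0}]}}

```text
clock: 15.85
position: [0.5019, -0.1612, 0.158]
orientation: [[-0.003, 1.0, -0.001], [1.0, 0.003, 0.001], [0.001, -0.001, -1.0]]
force: [-0.2, 0.7, -2.5]
width: 0.0234
finger_force: 30.0
```

```bash
cat > m3.py <<'E'
from h import *
import sys
go(.502,-.162,.15,90)
z0=get_state()['position'][2]-.0106+.006
im,d,c,R,t=snap('wrist'); X=cloud(d,c,R,t); v=np.mgrid[:400,:640][0]; C=im.astype(int)
m=(np.hypot(X[...,0]-.502,X[...,1]+.162)<.058)&(abs(X[...,2]-z0)<.006)&((C.max(2)-C.min(2))<30)&(v<300)
q=X[m]; A=np.c_[q[:,0]-.502,q[:,1]+.162,np.ones(len(q))]
for _ in range(3):
    k=np.linalg.lstsq(A,q[:,2],rcond=None)[0]; r=abs(q[:,2]-A@k); q,A=q[r<.002],A[r<.002]
print('flange top',len(q),'z',k[2].round(4),'tilt deg xy',np.degrees(k[:2]).round(2), 'expect z',z0.round(4))
from scipy.spatial import ConvexHull
from scipy.optimize import least_squares
e=q[ConvexHull(q[:,:2]).vertices][:,:2]; e=e[e[:,1]>-.155]
f=least_squares(lambda p:np.hypot(e[:,0]-p[0],e[:,1]-p[1])-.046,[.502,-.162],loss='soft_l1',f_scale=.0005).x
print('centre',f.round(4),'n',len(e),'res',np.abs(np.hypot(*(e-f).T)-.046).mean().round(4))
save('m3_'+(sys.argv[1] if len(sys.argv)>1 else ''),im)
E
python3 m3.py a
```

```text
at [ 0.5019 -0.1612  0.158 ] ang 90.15 tilt [-8.e-04  8.e-04 -1.e+00] t 15.85 F [-0.2  0.7 -2.5] w 0.0234
shift [-0.0043  0.0005  0.0399] yaw 0.0004
flange top 12582 z 0.1539 tilt deg xy [-0.13 -0.02] expect z 0.1534
centre [ 0.5015 -0.1616] n 45 res 0.0002
```

View pics/m3_a.png

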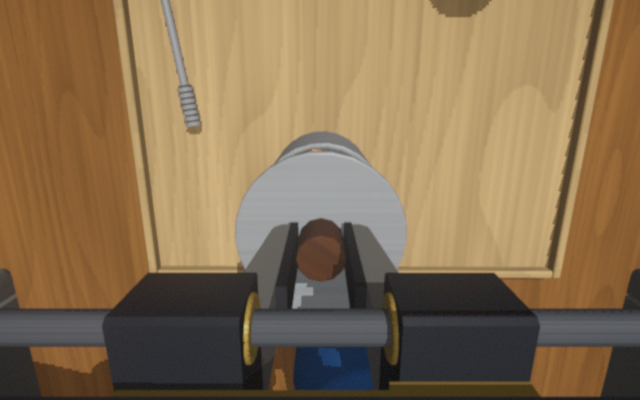

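The lid is held level (0.1°) and is centred to within 1 mm of the tin in the same camera frame: knob at (320,250), tin rim just visible at (320,150). Trimming and lowering.

Request:
{"method": "step_arm", "body": {"moves": [{"grip":1,"x":-0.004,"y":0.0025,"z":0.03,"yaw":0},{"grip":1,"x":0,"y":0,"z":0.05,"yaw":0},{"grip":1,"x":0,"y":0,"z":0.05,"yaw":0},{"grip":1,"x":0,"y":0,"z":0.04,"yaw":0},{"grip":1,"x":0,"y":0,"z":0.025,"yaw":0},{"grip":1,"x":0,"y":0,"z":0.015,"yaw":0},{"grip":1,"x":0,"y":0,"z":0,"yaw":0},{"grip":1,"x":0,"y":0,"z":0,"yaw":0}]}}

```text
clock: 16.57
position: [0.5027, -0.163, 0.1164]
orientation: [[-0.002, 1.0, 0.0], [1.0, 0.002, 0.0], [0.0, 0.0, -1.0]]
force: [0.1, -1.5, -1.2]
width: 0.023
finger_force: 30.0
```

Request:
{"method": "step_arm", "body": {"moves": [{"grip":1,"x":0,"y":0,"z":0.006,"yaw":0},{"grip":1,"x":0,"y":0,"z":0.006,"yaw":0},{"grip":1,"x":0,"y":0,"z":0,"yaw":0},{"grip":1,"x":0,"y":0,"z":0,"yaw":0}]}}

```text
clock: 16.9
position: [0.5027, -0.163, 0.1141]
orientation: [[-0.002, 1.0, 0.0], [1.0, 0.002, -0.0], [-0.0, 0.0, -1.0]]
force: [0.1, -0.3, -0.5]
width: 0.0233
finger_force: 30.0
```

Request:
{"method": "step_arm", "body": {"moves": [{"grip":1,"x":0,"y":0,"z":0.005,"yaw":0},{"grip":1,"x":0,"y":0,"z":0.005,"yaw":0},{"grip":1,"x":0,"y":0,"z":0,"yaw":0},{"grip":1,"x":0,"y":0,"z":0,"yaw":0}]}}

```text
clock: 17.23
position: [0.5026, -0.163, 0.1119]
orientation: [[-0.002, 1.0, -0.0], [1.0, 0.002, 0.0], [0.0, -0.0, -1.0]]
force: [0.6, 0.1, -0.8]
width: 0.0233
finger_force: 30.0
```

Request:
{"method": "step_arm", "body": {"moves": [{"grip":1,"x":0.004,"y":0,"z":0,"yaw":0},{"grip":1,"x":0,"y":0,"z":0.005,"yaw":0},{"grip":1,"x":0,"y":0,"z":0,"yaw":0},{"grip":1,"x":0,"y":0,"z":0,"yaw":0}]}}

```text
clock: 17.57
position: [0.5028, -0.1622, 0.1114]
orientation: [[-0.002, 1.0, 0.0], [1.0, 0.002, -0.0], [-0.0, 0.0, -1.0]]
force: [0.0, 1.9, 2.5]
width: 0.0232
finger_force: 30.0
```

Request:
{"method": "step_arm", "body": {"moves": [{"grip":1,"x":0,"y":0,"z":0.005,"yaw":0},{"grip":1,"x":0,"y":0,"z":0.005,"yaw":0},{"grip":1,"x":0,"y":0,"z":0,"yaw":0},{"grip":1,"x":0,"y":0,"z":0,"yaw":0}]}}

```text
clock: 17.9
position: [0.5028, -0.1622, 0.1097]
orientation: [[-0.002, 1.0, 0.0], [1.0, 0.002, -0.0], [-0.0, 0.0, -1.0]]
force: [-2.1, 1.3, 5.4]
width: 0.0231
finger_force: 30.0
```

Request:
{"method": "step_arm", "body": {"moves": [{"grip":1,"x":0,"y":0,"z":0.005,"yaw":0},{"grip":1,"x":0,"y":0,"z":0.005,"yaw":0},{"grip":1,"x":0,"y":0,"z":0,"yaw":0},{"grip":1,"x":0,"y":0,"z":0,"yaw":0}]}}

```text
clock: 18.23
position: [0.5029, -0.1622, 0.1077]
orientation: [[-0.002, 1.0, 0.0], [1.0, 0.002, -0.0], [-0.0, 0.0, -1.0]]
force: [-2.2, 1.8, 5.6]
width: 0.0232
finger_force: 30.0
```

Contact came at the expected height and the pads are sliding at about 6–8 N. Continuing.

Request:
{"method": "step_arm", "body": {"moves": [{"grip":1,"x":0,"y":0,"z":0.005,"yaw":0},{"grip":1,"x":0,"y":0,"z":0.005,"yaw":0},{"grip":1,"x":0,"y":0,"z":0,"yaw":0},{"grip":1,"x":0,"y":0,"z":0,"yaw":0}]}}

```text
clock: 18.57
position: [0.5029, -0.1622, 0.1057]
orientation: [[-0.002, 1.0, 0.0], [1.0, 0.002, -0.0], [-0.0, 0.0, -1.0]]
force: [-2.1, 2.2, 6.1]
width: 0.0233
finger_force: 30.0
```

Request:
{"method": "step_arm", "body": {"moves": [{"grip":1,"x":0,"y":0,"z":0.005,"yaw":0},{"grip":1,"x":0,"y":0,"z":0.005,"yaw":0},{"grip":1,"x":0,"y":0,"z":0,"yaw":0},{"grip":1,"x":0,"y":0,"z":0,"yaw":0}]}}

```text
clock: 18.9
position: [0.5029, -0.1622, 0.1037]
orientation: [[-0.002, 1.0, 0.0], [1.0, 0.002, -0.0], [-0.0, 0.0, -1.0]]
force: [-1.6, 1.6, 4.2]
width: 0.0235
finger_force: 30.0
```

Request:
{"method": "step_arm", "body": {"moves": [{"grip":1,"x":0,"y":0,"z":0.005,"yaw":0},{"grip":1,"x":0,"y":0,"z":0,"yaw":0},{"grip":1,"x":0,"y":0,"z":0,"yaw":0}]}}

```text
clock: 19.15
position: [0.5029, -0.1622, 0.1036]
orientation: [[-0.002, 1.0, 0.0], [1.0, 0.002, -0.0], [-0.0, 0.0, -1.0]]
force: [-4.3, 2.1, 9.9]
width: 0.0232
finger_force: 30.0
```

Position has stopped at 0.1036, the predicted home height, and the force is rising. Pressing a little more to confirm it is home.

Request:
{"method": "step_arm", "body": {"moves": [{"grip":1,"x":0,"y":0,"z":0.004,"yaw":0},{"grip":1,"x":0,"y":0,"z":0.004,"yaw":0},{"grip":1,"x":0,"y":0,"z":0,"yaw":0},{"grip":1,"x":0,"y":0,"z":0,"yaw":0}]}}

```text
clock: 19.48
position: [0.5029, -0.1622, 0.1035]
orientation: [[-0.002, 1.0, -0.0], [1.0, 0.002, -0.0], [-0.0, -0.0, -1.0]]
force: [-10.1, 4.9, 20.7]
width: 0.0232
finger_force: 30.0
```

```bash
python3 m3.py b
```

```text
at [ 0.5029 -0.1622  0.1035] ang 90.12 tilt [-2.e-04 -2.e-04 -1.e+00] t 19.4833 F [-10.1   4.9  20.7] w 0.0232
shift [ 0.0011 -0.0045 -0.2326] yaw 0.0003
flange top 12599 z 0.0995 tilt deg xy [-0.06 -0.02] expect z 0.0989
centre [ 0.5025 -0.1625] n 32 res 0.0002
```

Home: flange top at 0.099, tilt under 0.1°, 21 N. Relieving the force, letting go and backing off.

Request:
{"method": "step_arm", "body": {"moves": [{"grip":1,"x":0,"y":0,"z":-0.004,"yaw":0},{"grip":1,"x":0,"y":0,"z":-0.004,"yaw":0},{"grip":1,"x":0,"y":0,"z":0,"yaw":0},{"grip":1,"x":0,"y":0,"z":0,"yaw":0}]}}

```text
clock: 19.87
position: [0.5029, -0.1622, 0.1036]
orientation: [[-0.002, 1.0, 0.0], [1.0, 0.002, -0.0], [-0.0, 0.0, -1.0]]
force: [-5.3, 2.7, 11.0]
width: 0.0231
finger_force: 30.0
```

Request:
{"method": "step_arm", "body": {"moves": [{"grip":0.7,"x":0,"y":0,"z":0,"yaw":0},{"grip":0.6,"x":0,"y":0,"z":0,"yaw":0},{"grip":0.5,"x":0,"y":0,"z":0,"yaw":0},{"grip":0.4,"x":0,"y":0,"z":0,"yaw":0},{"grip":0.4,"x":0,"y":0,"z":0,"yaw":0},{"grip":0.4,"x":0,"y":0,"z":0,"yaw":0},{"grip":0.4,"x":0,"y":0,"z":-0.05,"yaw":0},{"grip":0.4,"x":0,"y":0,"z":-0.1,"yaw":0},{"grip":0.4,"x":0,"y":0,"z":-0.15,"yaw":0},{"grip":0.4,"x":0,"y":0,"z":-0.15,"yaw":0},{"grip":0.4,"x":0,"y":0,"z":0,"yaw":0},{"grip":0.4,"x":0,"y":0,"z":0,"yaw":0}]}}

```text
clock: 20.87
position: [0.5041, -0.163, 0.1949]
orientation: [[-0.002, 1.0, 0.005], [1.0, 0.002, -0.003], [-0.003, 0.005, -1.0]]
force: [0.0, 0.6, 0.2]
width: 0.0552
finger_force: 0.0
```

```bash
sed -i "s/^z0=.*/z0=.099/; s/e=e\[e\[:,1\]>-.155\]/pass/" m3.py; python3 m3.py c; python3 - <<'E'
from h import *
a=snap('side')[0][100:260,280:440]; b=snap('wrist')[0]
save('fin',np.hstack([cv2.resize(a,(400,400)),cv2.resize(b[:,120:520],(400,400))]))
E
```

```text
at [ 0.5041 -0.163   0.1949] ang 90.1 tilt [ 0.0046 -0.0028 -1.    ] t 20.8667 F [0.  0.6 0.2] w 0.0552
shift [ 0.0058 -0.0115  0.2245] yaw 0.0003Traceback (most recent call last):
  File "m3.py", line 10, in <module>
    print('flange top',len(q),'z',k[2].round(4),'tilt deg xy',np.degrees(k[:2]).round(2), 'expect z',z0.round(4))
                                                                                                     ^^^^^^^^
AttributeError: 'float' object has no attribute 'round'
```

View pics/fin.png

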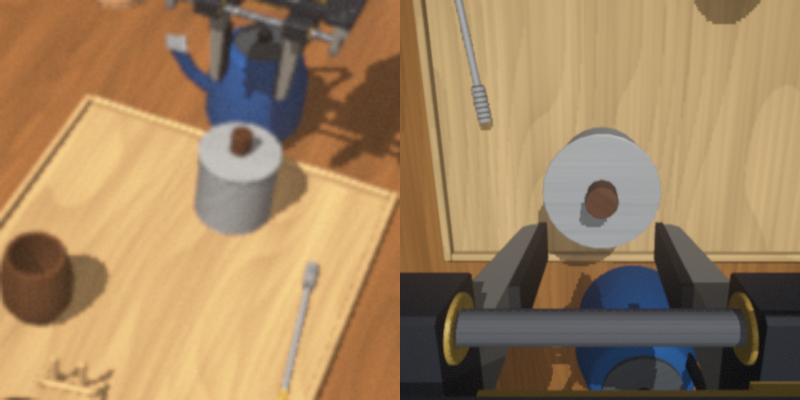

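The lid sits on the tin (left crop, (240,155)) with the gripper clear above it. One numeric check that it is level and at the right height after release.

```bash
sed -i "s/z0.round(4)/z0/" m3.py; python3 m3.py c
```

```text
at [ 0.5019 -0.1618  0.1909] ang 90.1 tilt [-0.0019  0.0011 -1.    ] t 21.0167 F [-0.   0.   0.2] w 0.055
shift [-0.0015  0.0008  0.2044] yaw 0.0003
flange top 9517 z 0.0995 tilt deg xy [-0.03 -0.03] expect z 0.099
centre [ 0.5026 -0.1623] n 58 res 0.0004
```

```bash
python3 -c "
from rig import finish_job
print(finish_job())"
```

```text
the job is handed in; nothing more can be done
None
```

The lid was laid flat on the tray knob up and let go, then taken by the knob and pressed home on the tin at about 21 N; it sits level within 0.1°, and the job was handed in at about 21 s with the gripper clear and the kettle, flask, gourd and bombilla not touched.

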